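Park a printer bed by hand crank

TASK

The power is off and the printer's bed lift has to be parked by hand: take the hand crank off its stand, push it fully onto the square end of the Z screw, and wind the bed down, counter-clockwise seen from above, until it rests on its stop collars and the crank goes solid. Wind gently: the crank must not come off the screw part-way, and must not be forced once it is solid. Leave the crank fully on the screw, let go of it, and leave the other things on the bench where they are.

Things in the scene. Friction and masses are not known exactly. Their poses are not given: they have to be found in the camera images.
- lift: Printer bed lift, bolted to the bench. Base plate 240 x 190 x 12 mm, two upright 12 mm guide rods 110 mm apart, Z screw midway between, cross plate 50 x 150 mm on top (upper face 190 mm up, bearing flange 42 mm wide to 195 mm). Origin: on the bench under the screw; z up, x towards the bed, y along the line of the rods. The base spans x = -55 to 185 mm, the bed x = 33 to 218 mm, y = -90 to 90 mm.
- zscrew: Upright Z screw, 20 mm thick, turning on its axis; origin on the axis 192 mm above the bench; z up, x and y square to the flats of its square end. 10 mm per turn: counter-clockwise seen from above lowers the bed. It stays where it is left; turning takes 0.2 N m, about 3 N at the crank's knob, until it goes solid with the bed on its stops, 2 to 3 full turns from the start.
- square_top (a point): Centre of the upper end of the screw's square end, 222 mm above the bench, screw's axes. The square is 14 mm across its flats and stands 27 mm free above the bearing flange. It looks the same every quarter turn.
- bearing_foot (a point): Lower end of the bed carriage's bearing on the rod at the lift's y = +55 mm; it moves with the bed (bed's upper face 40 mm higher). The bed is home when its bearings stand on the stop collars, dark steel rings 26 mm across on the rods. These were set by hand: upper faces 79 to 82 mm above the bench, not known more closely. The stop is hard and is found by feel.
- crank: Loose steel hand crank, 0.2 to 0.35 kg. Hub: block 30 x 30 x 36 mm (high) with flat sides and, in its underside, a square socket 15 mm wide, 20 mm deep, chamfered 2 mm. A flat arm 18 mm wide, 14 to 24 mm above the underside, runs along +x to an upright black knob 64 mm from the hub's axis. Origin: centre of the hub's underside; z up. Fits the square in four ways with 1 mm of play.
- socket_floor (a point): Centre of the socket's floor, on the hub's axis, 20 mm above the hub's underside; crank's axes. It rests on square_top when the crank is fully on. Only its weight holds the crank there, leaning up to 0.07 rad.
- knob_grip (a point): On the axis of the crank's knob, 62 mm above the hub's underside, a good height to hold it; crank's axes. The knob is 22 mm thick, 26 to 84 mm above the underside, and spins freely on its pin, so the fingers need not turn as the crank goes round. Forcing means contact forces between socket and square adding up to over 170 N: about 18 N sideways at the knob.
- crank_stand: Black stand the crank starts on, fixed: a plate 105 x 46 x 12 mm with a square stub 16 mm high inside the crank's socket and a low rest under its arm; the hub's underside is 12 mm above the bench. Origin: on the bench under the stub; x along the crank's arm. The crank lifts straight up off it.
- spool: Filament spool lying flat, 200 mm across, 62 mm high; origin under its centre. Bystander.
- nozzle_box: Closed clear plastic box of nozzles, 112 x 77 x 28 mm; origin under its centre. Bystander.
- driver: Screwdriver lying on the bench, 190 mm long, x along it. Bystander.
- bracket: Printed bracket, 50 x 40 mm, 40 mm high; origin under its centre. Bystander.
Things that resemble listed ones, but are neither listed nor needed, are in the scene too. Leave any green or yellow look-alike of the crank alone.

How it is judged:
On the way, in this order (a step that is already met when the one before it is completed fails the run):
1. the crank is fully on the square end of the screw, upright (distance between socket_floor and square_top below 0.004 m and angle between crank's own z axis and vertical below 0.12 rad), for 0.2 s.
2. the bed rests on its stop collars with the crank still fully on (z of bearing_foot in the frame of lift below 0.0801 m and distance between socket_floor and square_top below 0.004 m), for 0.2 s.
At the end, for the whole second after the job is handed in: the bed rests on its stop collars (bearing foot within 0.1 mm of them), the crank is fully on the square end (socket floor within 4 mm of its top, leaning less than 0.12 rad), at rest and let go (all of step 2 and angle between crank's own z axis and vertical below 0.12 rad and linear speed of crank below 0.02 m/s); the robot touches nothing.
It fails at once if the crank is forced on the screw, in pushing on, winding, or at the stop (contact force between crank and zscrew above 170 N).
It fails at once if the crank comes off the screw while the bed is part-way down (z of bearing_foot in the frame of lift between 0.0815 and 0.0995 m and distance between socket_floor and square_top above 0.012 m).
It fails at once if another thing on the bench is shifted by over 30 mm (distance of any of spool, nozzle_box, driver, bracket from where it was at the start of the episode above 0.03 m).
It also fails if it takes over 72 s, if anything falls off the work surface, if the arm or the gripper's body presses on something with over 40 N, if the wrist force passes 120 N, or if a joint passes its speed limit or range.

ROBOT

A 6-joint arm with a two-finger parallel gripper is mounted at the origin on the work surface. World frame = base frame: x ahead of the robot, y to its left, z up, the work surface at z = 0. Lengths are in m, angles in rad, forces in N, time in s.
With the tool pointing down it reaches from about 0.35 to 0.775 m from the base axis. Payload 7.3 kg.
Tool frame: the origin (TCP) lies midway between the tips of the shut fingers; the grasp point (between the pads) lies 19 mm behind it; z points along the fingers, y is the line along which they close (so a half turn about z gives the same grasp; the last joint's range is limited). The gripper opens to 92 mm and grips with 3 to 60 N. Pads are 19 mm wide; open, the fingers measure 130 mm over their backs; the gripper's body (75 mm by 190 mm) begins 47 mm behind the grasp point.
Start: joints at [0.971, 0.342, 1.524, -0, 1.275, -0.146], TCP at [0.23, 0.472, 0.227] pointing down, gripper open.
Joint ranges: [-2.53, 2.53], [-0.77, 2.02], [0.04, 2.7], [-1, 4.14], [0.28, 2.66], [-3.11, 3.11]. Speed limits (rad/s): [2.57, 2.57, 3.14, 3.14, 3.14, 3.14].

INTERFACE

Orientations are given as [roll, pitch, yaw] about the fixed x, y, z axes, in that order (R = Rz(yaw) Ry(pitch) Rx(roll)).
In Python, from cell import monitor, vision, workorder gives the robot as it stands.
- The arm moves only by the tool move_arm, never from a script. Its argument "rows" is a list of rows, each a list of 5 numbers: the shift along the world's x, y, z in mm, then the turn about the world's z in rad, then the closure, from -1 (fully open) to 1 (shut). A call has 1 to 12 rows; each row shifts and turns the commanded pose from where the row before left it; what a row does not reach is not made up. A row lasts 1/10 s, in which the tool goes at most 50 mm and 8.59 degrees, less where a joint would pass 70% of its speed; a pose out of reach is approached as far as the arm can. A call is refused whole if a number of a shift passes 50 or a number of a turn 0.15, either way. A call with a gripper value outside its range is refused whole. The fingers move at their own pace and stop on an object; "newtons" is the grip in N (left out, the last holds). Time passes only in rows, so rows that do not move let the fingers close. It gives the time, the measured TCP pose, the force, the opening and the grip force at its end, in the units of the state.
- monitor.observe(): the state, without advancing time (a new reading comes with each control period).
- vision.read_camera(name): name is "side" or "top" or "wrist"; returns the picture (384x512x3 uint8, red, green, blue); there is no depth.
- vision.get_calibration(name): a dict with "K" (3x3 intrinsics, pixels), "T" (4x4, takes a point from camera to world coordinates); the wrist camera has in their place "mount" (4x4, takes a point from camera to tool coordinates, whose origin is the TCP and whose axes are the flange's). Camera axes: x right, y up, looking along -z (the intrinsics and any distortion apply to the point x, -y, -z); pixel columns grow to the right and rows downward; lengths in m; the calibration is good to about 2 mm. A picture is of the moment at which its call begins: read the wrist's pose just before it. get_calibration takes no time and is no camera call.
- workorder.hand_in(): hands the job in; it is judged then, once.
The state is a dict: "time": time; "qpos": joint angles; "qvel": joint speeds; "joint_efforts": joint torques, N m; "tool_pos": TCP position; "tool_rot": TCP orientation; "contact_force": force on the tool from outside, world axes, zero at the start; "torque": the same for the moment, N m; "opening": finger opening in m; "grip_force": force on a finger pad.
Only numpy, scipy, OpenCV 4.12 (cv2) and the standard library are available. Lean on these libraries where they do the work, as an engineer would, in place of code of your own. Each camera call takes 0.05 s, during which the arm holds its last target. There are 200 camera calls.

## Working session

There is one attempt and no reset: what is moved stays moved. The work goes in short steps, Python scripts to look and compute and a tool call to move; the robot and the scene stay as the last step left them, time stands still between calls to the robot, and variables do not carry over. Pictures are saved under pics/ and viewed, at most 13 in all, crops included, and the job is handed in when it is done.

Besides the shell and the picture viewer there is one more tool, called as name([rows], argument=value, ...), one row to a line, values as JSON. move_arm: Moves the arm, as the interface text tells. Its arguments: {"type":"object","properties":{"rows":{"type":"array","items":{"type":"array","items":{"type":"number"}}},"newtons":{"type":"number"}},"required":["rows"]}

```bash
mkdir -p pics; ls
cat > h.py <<'E'
import numpy as np, cv2
from cell import monitor, vision, workorder
def snap(cam,name):
    im=vision.read_camera(cam); cv2.imwrite('pics/'+name,im[:,:,::-1]); return im
def cal(cam):
    c=vision.get_calibration(cam); return c
def ray(cam,u,v,T=None):
    c=cal(cam); K=np.array(c['K']); T=np.array(c['T']) if T is None else T
    d=c.get('dist',c.get('D'))
    p=np.linalg.inv(K)@[u,v,1]; d=T[:3,:3]@[p[0],-p[1],-p[2]]
    return T[:3,3],d
def at_z(cam,u,v,z,T=None):
    o,d=ray(cam,u,v,T); return o+d*(z-o[2])/d[2]
def proj(cam,P,T=None):
    c=cal(cam); K=np.array(c['K']); T=np.array(c['T']) if T is None else T
    p=T[:3,:3].T@(np.array(P)-T[:3,3]); q=K@[p[0],-p[1],-p[2]]; return q[:2]/q[2]
E
python3 - <<'E'
from h import *
for c in('top','side'): snap(c,c+'0.png'); print(cal(c))
print(cal('wrist')); print(monitor.observe())
a=cv2.imread('pics/top0.png');cv2.imwrite('pics/top0b.png',cv2.resize(a,(800,600),interpolation=cv2.INTER_CUBIC))
a=cv2.imread('pics/side0.png');cv2.imwrite('pics/side0b.png',cv2.resize(a,(800,600),interpolation=cv2.INTER_CUBIC))
E
```

```text
pics
{'K': array([[485.45230587,   0.        , 255.90745598],
       [  0.        , 485.45230587, 192.23171523],
       [  0.        ,   0.        ,   1.        ]]), 'T': array([[-0.01829678,  0.99575351, -0.09022293,  0.37040059],
       [-0.99981501, -0.01768657,  0.00755821,  0.00705597],
       [ 0.00593038,  0.09034453,  0.99589291,  1.80417948],
       [ 0.        ,  0.        ,  0.        ,  1.        ]])}
{'K': array([[484.072102  ,   0.        , 252.0417205 ],
       [  0.        , 484.072102  , 183.56757402],
       [  0.        ,   0.        ,   1.        ]]), 'T': array([[-0.93948891,  0.24953248, -0.23472139,  0.19477495],
       [-0.34250974, -0.67037074,  0.65824778,  0.99404766],
       [ 0.00690385,  0.69881085,  0.71527318,  1.23456025],
       [ 0.        ,  0.        ,  0.        ,  1.        ]])}
{'K': array([[267.86884244,   0.        , 250.98552238],
       [  0.        , 267.86884244, 191.9266487 ],
       [  0.        ,   0.        ,   1.        ]]), 'mount': array([[ 1.73421096e-04,  9.62472152e-01,  2.71380409e-01,
         7.26114012e-02],
       [ 9.99999
[... 244 characters left out ...]
ime': 0.1, 'qpos': array([ 9.70980662e-01,  3.42663238e-01,  1.52491280e+00,  1.91501058e-05,
        1.27537521e+00, -1.46006622e-01]), 'qvel': array([ 7.04835296e-04,  6.36159358e-04, -3.12593139e-03, -3.66094601e-05,
        7.06480613e-04, -2.09206602e-03]), 'joint_efforts': array([ 2.28141827e-03, -4.32003379e+01, -2.44696176e+01,  7.20661087e-02,
        5.24812506e-02, -4.73355090e-05]), 'tool_pos': array([0.22993364, 0.4715797 , 0.22611219]), 'tool_rot': array([-3.14025118e+00, -2.15778181e-04,  2.68777788e+00]), 'contact_force': array([ 0.89625312, -0.05278064, -0.78489249]), 'torque': array([-0.03369464, -0.06404896, -0.00966005]), 'grip_force': 0.0, 'opening': 0.09172957035961177}
```

View pics/top0b.png

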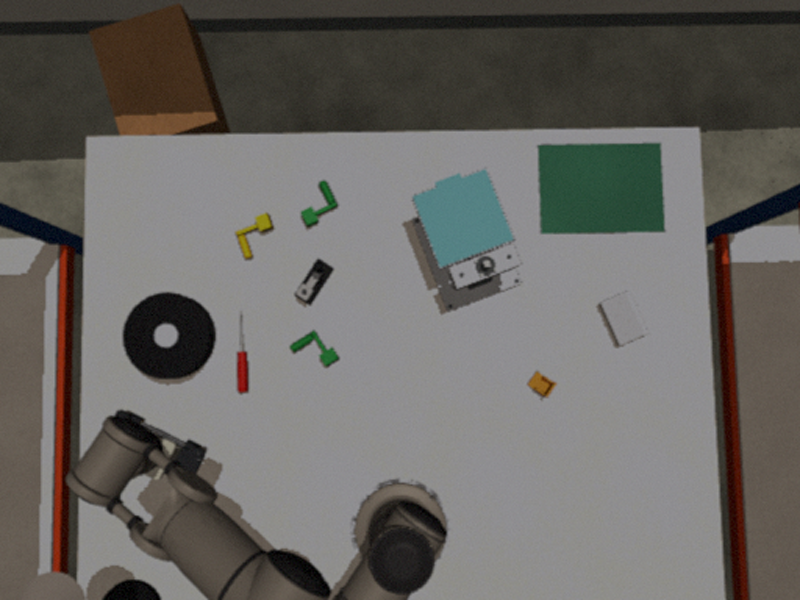

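View pics/side0b.png

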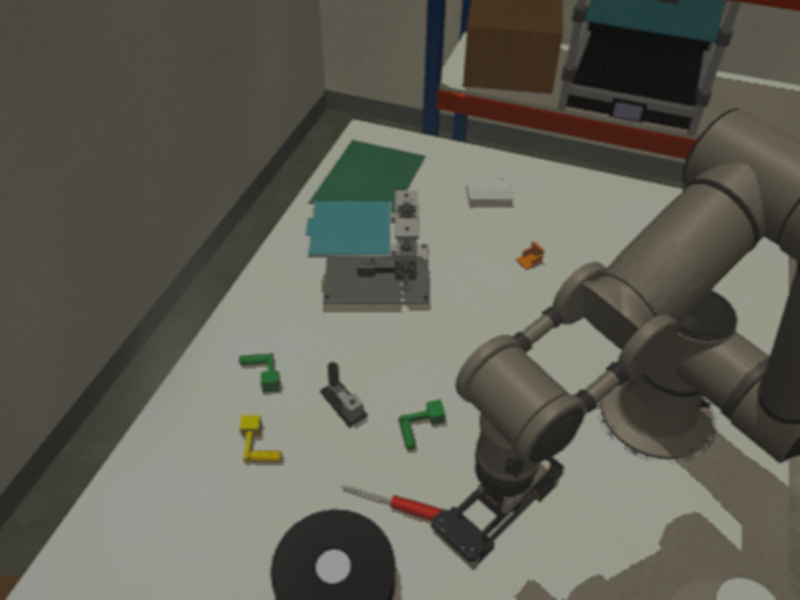

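Top view (800x600): crank on its black stand, hub ≈(305,292), knob ≈(322,266); screw top ≈(487,264) on the cross plate, with the bed behind it. The green and yellow look-alikes are nearby. I'll compute positions from an enlarged crop.

Run:
```python
from h import *
s=1.5625
for n,u,v,z in[('hub',305,292,.048),('knob',322,266,.096),('screw',487,264,.222),('plateL',453,276,.19),('plateR',518,258,.19)]:
    print(n,at_z('top',u/s,v/s,z).round(4))
a=cv2.imread('pics/top0.png')
A=cv2.resize(a[155:205,180:230],(400,400),interpolation=cv2.INTER_CUBIC)
B=cv2.resize(a[145:195,285:335],(400,400),interpolation=cv2.INTER_CUBIC)
cv2.imwrite('pics/c1.png',np.hstack([A,B]))
```

```text
hub [0.5529 0.2139 0.048 ]
knob [0.6066 0.1693 0.096 ]
screw [ 0.5873 -0.1898  0.222 ]
plateL [ 0.5671 -0.1201  0.19  ]
plateR [ 0.6036 -0.2608  0.19  ]
```

View pics/c1.png

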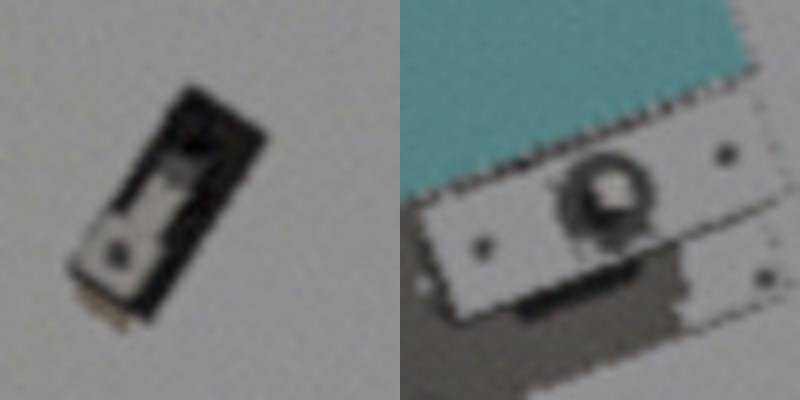

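move_arm([
  [30, -24, 1, -0.02, -1],
  [30, -24, 1, -0.02, -1],
  [30, -24, 1, -0.02, -1],
  [30, -24, 1, -0.02, -1],
  [30, -24, 1, -0.02, -1],
  [30, -24, 1, -0.02, -1],
  [30, -24, 1, -0.02, -1],
  [30, -24, 1, -0.02, -1],
  [30, -24, 1, -0.02, -1],
  [30, -24, 1, -0.02, -1],
  [35, -30, 0, -0.02, -1],
  [0, 0, 0, 0, -1],
])

```text
time: 1.3
tool_pos: [0.5684, 0.1978, 0.2355]
tool_rot: [-3.141, 0.001, 2.462]
contact_force: [0.0, 0.7, 0.2]
opening: 0.0921
grip_force: 0.0
```

```bash
cat >> h.py <<'E'
from scipy.spatial.transform import Rotation as Ro
def wT(o):
    T=np.eye(4); T[:3,:3]=Ro.from_euler('xyz',o['tool_rot']).as_matrix(); T[:3,3]=o['tool_pos']
    return T@np.array(cal('wrist')['mount'])
E
python3 - <<'E'
from h import *
s=1
print('hub',at_z('top',194.75,186.9,.048),'knob',at_z('top',204.4,171.9,.096),'scr',at_z('top',311.5,169,.222))
o=monitor.observe(); T=wT(o); np.save('T1.npy',T); a=snap('wrist','w1.png'); print(o['time'],o['tool_pos'],o['tool_rot'],o['contact_force'])
cv2.imwrite('pics/w1b.png',cv2.resize(a[:,:,::-1],(800,600),interpolation=cv2.INTER_CUBIC))
E
```

```text
hub [0.55289675 0.21555187 0.048     ] knob [0.60074454 0.17530938 0.096     ] scr [ 0.58720431 -0.18918225  0.222     ]
1.3 [0.56840645 0.19784206 0.23552   ] [-3.14054386e+00  1.29364114e-03  2.46233153e+00] [0.00333161 0.739082   0.19768201]
```

View pics/w1b.png

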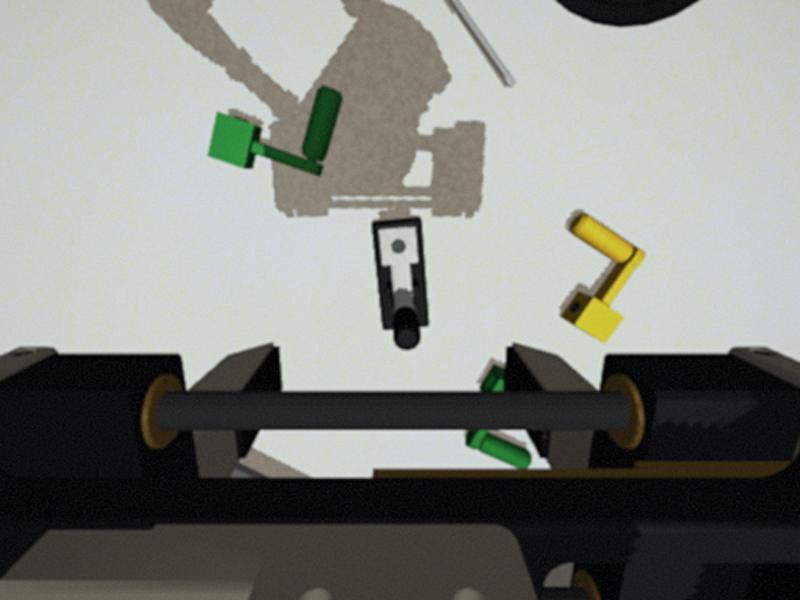

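Wrist view: crank below, hub hole at ≈(398,246), knob top at ≈(406,337), hub edges at x≈376–421.

Run:
```python
from h import *
T=np.load('T1.npy');s=1.5625
h=at_z('wrist',398/s,246/s,.048,T);k=at_z('wrist',406/s,337/s,.096,T);print(h,k,np.hypot(*(k-h)[:2]),np.arctan2(*(k-h)[1::-1])+np.pi)
e=[at_z('wrist',u/s,v/s,z,T) for u,v,z in[(373,222,.012),(419,218,.012),(384,328,.012),(428,324,.012)]]
print(e)
for a,b in((0,2),(1,3)): d=e[b]-e[a];print(np.hypot(*d[:2]),np.arctan2(d[1],d[0])+np.pi)
```

```text
[0.55475239 0.21486727 0.048     ] [0.60653726 0.18045052 0.096     ] 0.06217865675215005 2.555015243758313
[array([0.52819883, 0.20785692, 0.012     ]), array([0.55137707, 0.24222396, 0.012     ]), array([0.61266845, 0.15169898, 0.012     ]), array([0.63607762, 0.1872426 , 0.012     ])]
0.10143387182312003 2.5548627029019597
0.10098085064801558 2.56583178448345
```

move_arm([
  [-7, 9, 0, 0.045, -1],
  [-7, 8, 0, 0.045, -1],
  [0, 0, -35, 0, -1],
  [0, 0, -40, 0, -1],
  [0, 0, -40, 0, -1],
  [0, 0, -40, 0, -1],
  [0, 0, -30, 0, -1],
  [0, 0, -20, 0, -1],
  [0, 0, -10, 0, -1],
  [0, 0, 0, 0, -1],
])

```text
time: 2.35
tool_pos: [0.5495, 0.2201, 0.021]
tool_rot: [-3.14, -0.002, 2.561]
contact_force: [-0.0, 0.0, 0.7]
opening: 0.0915
grip_force: 0.0
```

move_arm([
  [4, -4, 0, 0, -1],
  [0, 0, 0, 0, -1],
  [0, 0, 0, 0, -1],
])

```text
time: 2.65
tool_pos: [0.556, 0.215, 0.023]
tool_rot: [3.14, 0.002, 2.558]
contact_force: [-0.1, -0.3, 0.3]
opening: 0.0917
grip_force: 0.0
```

Run:
```python
from h import *
o=monitor.observe(); T=wT(o); np.save('T2.npy',T); a=snap('wrist','w2.png'); print(o['time'],o['tool_pos'],o['tool_rot'],o['contact_force'],o['qvel'].round(4))
cv2.imwrite('pics/w2b.png',cv2.resize(a[:,:,::-1],(800,600),interpolation=cv2.INTER_CUBIC))
print([proj('wrist',p,T)*1.5625 for p in((.5547,.2149,.048),(.6065,.1804,.096))])
```

```text
2.65 [0.5559766  0.21496561 0.02300862] [3.13978390e+00 1.56269621e-03 2.55765204e+00] [-0.08922904 -0.29313161  0.29035988] [-0.0003  0.0039  0.0081  0.0004 -0.002   0.0012]
[array([389.57422775, 393.46415912]), array([388.24583162, 675.33480464])]
```

View pics/w2b.png

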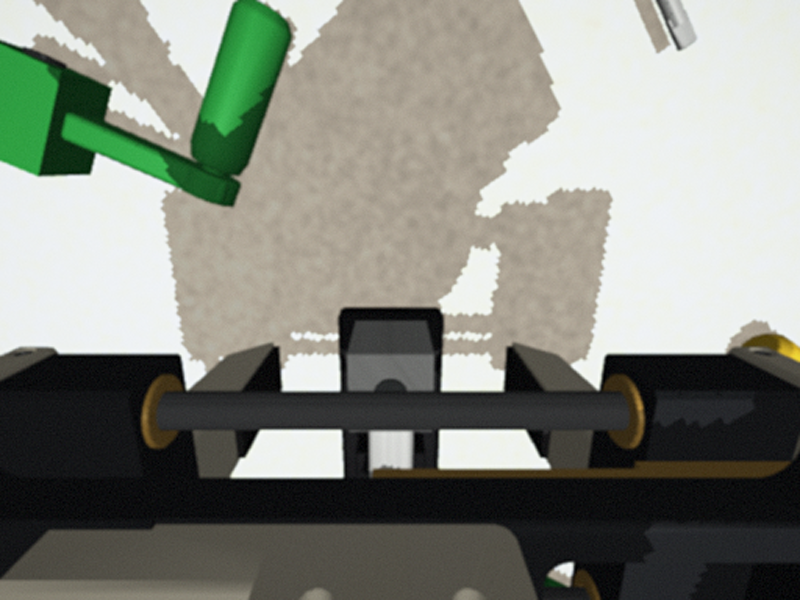

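The hub is centred between the fingers (hole ≈(391,390), predicted (390,393)). Now gripping and lifting.

move_arm([
  [0, 0, 0, 0, 1],
  [0, 0, 0, 0, 1],
  [0, 0, 0, 0, 1],
  [0, 0, 0, 0, 1],
  [0, 0, 0, 0, 1],
  [0, 0, 0, 0, 1],
], newtons=40)

```text
time: 3.3
tool_pos: [0.5551, 0.2149, 0.0217]
tool_rot: [-3.142, -0.0, 2.558]
contact_force: [0.4, 0.7, -0.2]
opening: 0.0484
grip_force: 0.0
```

move_arm([
  [0, 0, 0, 0, 1],
  [0, 0, 0, 0, 1],
  [0, 0, 0, 0, 1],
  [0, 0, 0, 0, 1],
  [0, 0, 0, 0, 1],
])

```text
time: 3.8
tool_pos: [0.5551, 0.2149, 0.0217]
tool_rot: [3.142, -0.0, 2.558]
contact_force: [0.8, 0.5, 0.6]
opening: 0.0294
grip_force: 40.0
```

move_arm([
  [0, 0, 8, 0, 1],
  [0, 0, 15, 0, 1],
  [0, 0, 30, 0, 1],
  [0, 0, 45, 0, 1],
  [0, 0, 45, 0, 1],
  [0, 0, 45, 0, 1],
  [0, 0, 40, 0, 1],
  [0, 0, 20, 0, 1],
  [0, 0, 0, 0, 1],
])

```text
time: 4.7
tool_pos: [0.5562, 0.2152, 0.2736]
tool_rot: [3.136, 0.005, 2.558]
contact_force: [0.1, 0.4, -2.9]
opening: 0.03
grip_force: 40.0
```

move_arm([
  [5, -20, 0, 0, 1],
  [10, -40, 0, 0, 1],
  [10, -40, 0, 0, 1],
  [10, -40, 0, 0, 1],
  [10, -40, 0, 0, 1],
  [10, -40, 0, 0, 1],
  [10, -40, 0, 0, 1],
  [10, -40, 0, 0, 1],
  [10, -40, 0, 0, 1],
  [10, -40, 0, 0, 1],
  [10, -40, 0, 0, 1],
  [5, -20, 0, 0, 1],
])

```text
time: 5.9
tool_pos: [0.6644, -0.2287, 0.2663]
tool_rot: [-3.14, -0.004, 2.555]
contact_force: [0.2, 0.5, -3.3]
opening: 0.0293
grip_force: 40.0
```

move_arm([
  [6, -20, -2, 0, 1],
  [0, 0, 0, 0, 1],
  [0, 0, 0, 0, 1],
  [0, 0, 0, 0, 1],
])

```text
time: 6.3
tool_pos: [0.6709, -0.244, 0.2668]
tool_rot: [3.141, -0.002, 2.559]
contact_force: [-0.7, 1.1, -2.1]
opening: 0.0294
grip_force: 40.0
```

Run:
```python
from h import *
o=monitor.observe(); T=wT(o); np.save('T3.npy',T); a=snap('wrist','w3.png'); print(o['time'],o['tool_pos'],o['tool_rot'],o['contact_force'],o['grip_force'])
u,v=proj('wrist',(.587,-.189,.222),T); print(u,v)
x=int(np.clip(u-100,0,312)); y=int(np.clip(v-75,0,234)); print(x,y)
cv2.imwrite('pics/w3b.png',cv2.resize(a[y:y+150,x:x+200,::-1],(800,600),interpolation=cv2.INTER_CUBIC))
```

```text
6.3 [ 0.67086506 -0.2440192   0.26680242] [ 3.14143398e+00 -1.97516486e-03  2.55861550e+00] [-0.67134958  1.07383022 -2.0578515 ] 39.99454267323017
250.47240768969317 75.48068913317782
150 0
```

View pics/w3b.png

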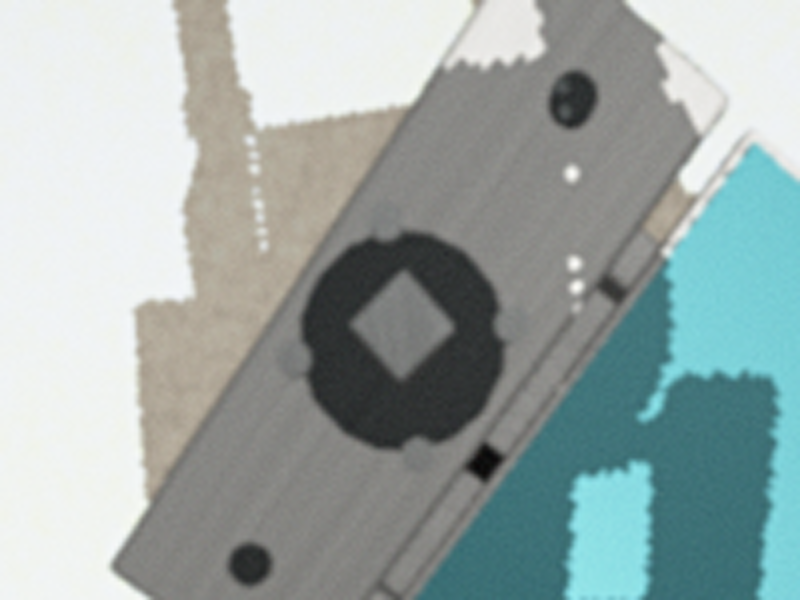

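Square end's top clearly visible, with corners at crop ≈(404,269), (455,326), (403,381), (349,325).

Run:
```python
from h import *
T=np.load('T3.npy')
P=np.array([at_z('wrist',150+u/4-.4,v/4-.4,.222,T) for u,v in((404,269),(455,326),(403,381),(349,325))])
print(P,P.mean(0))
for i in range(4):
    d=P[(i+1)%4]-P[i]; print(np.hypot(*d[:2]),np.arctan2(d[1],d[0])%(np.pi/2))
```

```text
[[ 0.58241393 -0.18586729  0.222     ]
 [ 0.59505004 -0.18344649  0.222     ]
 [ 0.59763006 -0.19611968  0.222     ]
 [ 0.58464131 -0.19893597  0.222     ]] [ 0.58993383 -0.19109236  0.222     ]
0.012865899602738621 0.18928520347143718
0.012933149327171047 0.20083630203832814
0.013290559238228455 0.2135206326761887
0.013257135076402672 0.16881419871240433
```

move_arm([
  [-10, 6, 0, -0.09, 1],
  [-10, 7, 0, -0.09, 1],
  [-10, 7, 0, -0.09, 1],
  [-10, 7, 0, -0.09, 1],
  [-10, 7, 0, -0.09, 1],
  [-10, 6, 0, -0.09, 1],
  [-10, 6, 0, -0.09, 1],
  [-6, 4, 0, -0.09, 1],
  [-5, 2, 0, -0.075, 1],
  [0, 0, -10, 0, 1],
  [0, 0, -10, 0, 1],
  [0, 0, 0, 0, 1],
])

```text
time: 7.55
tool_pos: [0.5894, -0.1924, 0.2453]
tool_rot: [-3.138, -0.002, 1.765]
contact_force: [-0.8, 0.5, -2.3]
opening: 0.03
grip_force: 40.0
```

move_arm([
  [0, 0, 0, 0, 1],
  [0, 0, 0, 0, 1],
])

```text
time: 7.75
tool_pos: [0.5904, -0.1932, 0.2477]
tool_rot: [3.141, 0.0, 1.763]
contact_force: [-0.3, -0.1, -2.4]
opening: 0.03
grip_force: 40.0
```

move_arm([
  [0, 1, -6, 0, 1],
  [0, 0, -6, 0, 1],
  [0, 0, -4, 0, 1],
  [0, 0, -3, 0, 1],
  [0, 0, -3, 0, 1],
  [0, 0, 0, 0, 1],
])

```text
time: 8.35
tool_pos: [0.5899, -0.192, 0.2252]
tool_rot: [-3.141, -0.001, 1.763]
contact_force: [-0.4, -0.6, -2.4]
opening: 0.0294
grip_force: 40.0
```

move_arm([
  [0, 0, -3, 0, 1],
  [0, 0, -3, 0, 1],
  [0, 0, -3, 0, 1],
  [0, 0, -2, 0, 1],
  [0, 0, -1, 0, 1],
  [0, 0, 0, 0, 1],
])

```text
time: 8.95
tool_pos: [0.59, -0.192, 0.2134]
tool_rot: [-3.141, -0.0, 1.763]
contact_force: [-2.9, 0.9, -3.4]
opening: 0.0296
grip_force: 40.0
```

move_arm([
  [0, 0, -1, 0, 1],
  [0, 0, 0, 0, 1],
  [0, 0, 0, 0, 0.2],
  [0, 0, 0, 0, 0.2],
  [0, 0, 0, 0, -1],
  [0, 0, 0, 0, -1],
  [0, 0, 0, 0, -1],
])

```text
time: 9.65
tool_pos: [0.5903, -0.1922, 0.2129]
tool_rot: [3.141, 0.0, 1.763]
contact_force: [0.6, 0.0, -0.1]
opening: 0.0563
grip_force: 0.0
```

move_arm([
  [0, 0, 0, 0, -1],
  [0, 0, 5, 0, -1],
  [0, 0, 25, 0, -1],
  [0, 0, 40, 0, -1],
  [0, 0, 40, 0, -1],
  [0, 0, 20, 0, -1],
  [6, -28, 0, 0, -1],
  [8, -42, 0, 0, -1],
  [6, -30, 0, 0, -1],
  [2, -13, 0, 0, -1],
  [0, 0, 0, 0, -1],
  [0, 0, 0, 0, -1],
])

```text
time: 10.85
tool_pos: [0.6121, -0.3047, 0.3428]
tool_rot: [3.141, -0.0, 1.763]
contact_force: [0.7, -0.2, 0.3]
opening: 0.0915
grip_force: 0.0
```

Run:
```python
from h import *
o=monitor.observe(); T=wT(o); np.save('T4.npy',T); a=snap('wrist','w4.png'); print(o['time'],o['tool_pos'],o['tool_rot'],o['contact_force'])
print([proj('wrist',p,T)*1.5625 for p in((.590,-.1915,.238),(.602,-.2545,.286))])
A=cv2.resize(a[:,:,::-1],(800,600),interpolation=cv2.INTER_CUBIC)
b=snap('side','s4.png')
q=proj('side',(.66,-.19,.12)); print(q)
x,y=int(q[0]-40),int(q[1]-40)
B=cv2.resize(b[y:y+80,x:x+80,::-1],(400,400),interpolation=cv2.INTER_CUBIC); print(x,y)
A[:360,:]=A[:360,:]; 
C=np.zeros((600,800,3),np.uint8); C[:400,400:]=B; C[:600,:400]=A[:,200:600]; cv2.imwrite('pics/w4b.png',C)
```

```text
10.85 [ 0.61208812 -0.30474292  0.34279327] [ 3.14143592e+00 -4.38674327e-04  1.76266590e+00] [ 0.68074185 -0.2235104   0.30047898]
[array([391.33600339, 105.18930653]), array([390.67621697, 226.1418016 ])]
[240.77969824 145.95935782]
200 105
```

View pics/w4b.png

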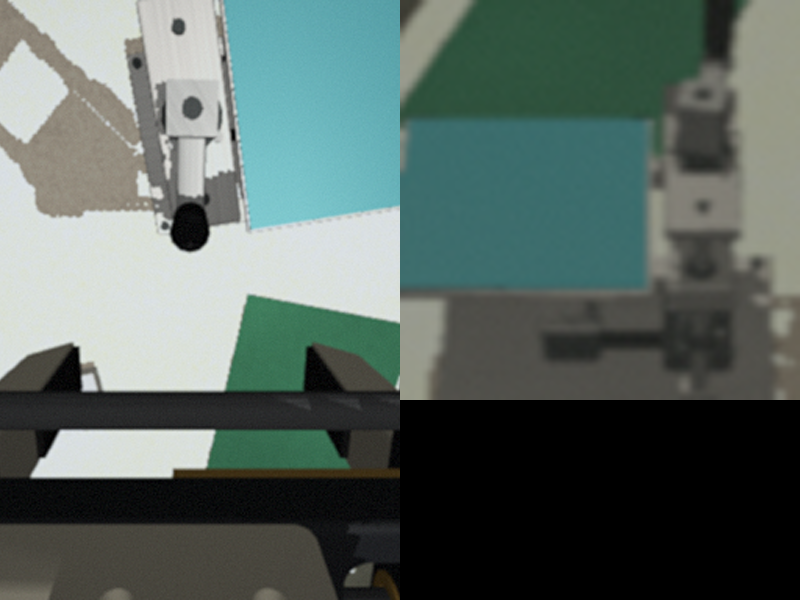

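Crank seated as predicted: hub hole ≈(392,107), knob top ≈(390,228). Now I'll estimate the bed height from the side view's bed corner (≈native (249.6,162.6)).

Run:
```python
from h import *
T=np.load('T3.npy')
a=at_z('wrist',150+573/4,99/4,.19,T);b=at_z('wrist',150+250/4,564/4,.19,T);d=a-b;yaw=np.arctan2(-d[0],d[1]);print('yaw',yaw,np.hypot(*d[:2]),(a+b)/2)
c,s=np.cos(yaw),np.sin(yaw)
for u,v,lx,ly in((249.6,162.6,.033,.09),(249.6,129,.033,-.09)):
    x,y=.59+c*lx-s*ly,-.1915+s*lx+c*ly
    for z in(.12,.13,.14,.15,.16): print(z,proj('side',(x,y,z)).round(1),end=' ')
    print(u,v)
# winding waypoints
th0=np.arctan2(-.0628,.0122)
```

```text
yaw 0.34880162432452977 0.11061306493986005 [ 0.590049   -0.19091975  0.19      ]
0.12 [250.2 168.4] 0.13 [250.2 166.2] 0.14 [250.3 164. ] 0.15 [250.3 161.8] 0.16 [250.3 159.6] 249.6 162.6
0.12 [250.4 133.6] 0.13 [250.4 131.4] 0.14 [250.4 129.2] 0.15 [250.4 127. ] 0.16 [250.5 124.8] 249.6 129
```

move_arm([
  [-3, 15, 0, 0, -1],
  [-4, 20, 0, 0, -1],
  [-3, 15, 0, 0, -1],
  [0, 0, -20, 0, -1],
  [0, 0, -30, 0, -1],
  [0, 0, -30, 0, -1],
  [0, 0, -18, 0, -1],
  [0, 0, 0, 0, -1],
  [0, 0, 0, 0, -1],
])

```text
time: 11.85
tool_pos: [0.6024, -0.2544, 0.2459]
tool_rot: [3.141, 0.001, 1.764]
contact_force: [0.4, -0.3, 0.1]
opening: 0.0917
grip_force: 0.0
```

move_arm([
  [0, 0, 0, 0, 0.4],
  [0, 0, 0, 0, 0.4],
  [0, 0, 0, 0, 0.4],
  [0, 0, 0, 0, 0.4],
  [0, 0, 0, 0, 0.4],
  [0, 0, 0, 0, 1],
  [0, 0, 0, 0, 1],
  [0, 0, 0, 0, 1],
  [0, 0, 0, 0, 1],
  [0, 0, 0, 0, 1],
  [0, 0, 0, 0, 1],
  [0, 0, 0, 0, 1],
], newtons=12)

```text
time: 13.05
tool_pos: [0.602, -0.2552, 0.2447]
tool_rot: [-3.141, 0.0, 1.763]
contact_force: [-1.2, -0.3, 0.2]
opening: 0.0217
grip_force: 12.0
```

Run:
```python
import numpy as np
def rows(a0,step,n):
    a=np.radians(a0+step*np.arange(n+1)); p=64*np.c_[np.cos(a),np.sin(a)]
    print(a0,a0+step*n,[[x,y,0,0,1] for x,y in np.diff(p,axis=0).round(1).tolist()])
for k in range(4): rows(-79+90*k,7.5,12)
```

```text
-79 11.0 [[8.1, 2.1, 0, 0, 1], [7.7, 3.2, 0, 0, 1], [7.3, 4.2, 0, 0, 1], [6.7, 5.1, 0, 0, 1], [5.9, 5.9, 0, 0, 1], [5.1, 6.6, 0, 0, 1], [4.2, 7.2, 0, 0, 1], [3.2, 7.7, 0, 0, 1], [2.2, 8.1, 0, 0, 1], [1.1, 8.3, 0, 0, 1], [0.0, 8.4, 0, 0, 1], [-1.1, 8.3, 0, 0, 1]]
11 101.0 [[-2.1, 8.1, 0, 0, 1], [-3.2, 7.7, 0, 0, 1], [-4.2, 7.3, 0, 0, 1], [-5.1, 6.7, 0, 0, 1], [-5.9, 5.9, 0, 0, 1], [-6.6, 5.1, 0, 0, 1], [-7.2, 4.2, 0, 0, 1], [-7.7, 3.2, 0, 0, 1], [-8.1, 2.2, 0, 0, 1], [-8.3, 1.1, 0, 0, 1], [-8.4, 0.0, 0, 0, 1], [-8.3, -1.1, 0, 0, 1]]
101 191.0 [[-8.1, -2.1, 0, 0, 1], [-7.7, -3.2, 0, 0, 1], [-7.3, -4.2, 0, 0, 1], [-6.7, -5.1, 0, 0, 1], [-5.9, -5.9, 0, 0, 1], [-5.1, -6.6, 0, 0, 1], [-4.2, -7.2, 0, 0, 1], [-3.2, -7.7, 0, 0, 1], [-2.2, -8.1, 0, 0, 1], [-1.1, -8.3, 0, 0, 1], [-0.0, -8.4, 0, 0, 1], [1.1, -8.3, 0, 0, 1]]
191 281.0 [[2.1, -8.1, 0, 0, 1], [3.2, -7.7, 0, 0, 1], [4.2, -7.3, 0, 0, 1], [5.1, -6.7, 0, 0, 1], [5.9, -5.9, 0, 0, 1], [6.6, -5.1, 0, 0, 1], [7.2, -4.2, 0, 0, 1], [7.7, -3.2, 0, 0, 1], [8.1, -2.2, 0, 0, 1], [8.3, -1.1, 0, 0, 1], [8.4, -0.0, 0, 0, 1], [8.3, 1.1, 0, 0, 1]]
```

move_arm([
  [8.1, 2.1, 0, 0, 1],
  [7.7, 3.2, 0, 0, 1],
  [7.3, 4.2, 0, 0, 1],
  [6.7, 5.1, 0, 0, 1],
  [5.9, 5.9, 0, 0, 1],
  [5.1, 6.6, 0, 0, 1],
  [4.2, 7.2, 0, 0, 1],
  [3.2, 7.7, 0, 0, 1],
  [2.2, 8.1, 0, 0, 1],
  [1.1, 8.3, 0, 0, 1],
  [0.0, 8.4, 0, 0, 1],
  [-1.1, 8.3, 0, 0, 1],
])

```text
time: 14.25
tool_pos: [0.654, -0.1797, 0.2461]
tool_rot: [3.137, 0.002, 1.763]
contact_force: [0.8, -3.3, 6.5]
opening: 0.0223
grip_force: 12.1
```

move_arm([
  [-2.1, 8.1, 0, 0, 1],
  [-3.2, 7.7, 0, 0, 1],
  [-4.2, 7.3, 0, 0, 1],
  [-5.1, 6.7, 0, 0, 1],
  [-5.9, 5.9, 0, 0, 1],
  [-6.6, 5.1, 0, 0, 1],
  [-7.2, 4.2, 0, 0, 1],
  [-7.7, 3.2, 0, 0, 1],
  [-8.1, 2.2, 0, 0, 1],
  [-8.3, 1.1, 0, 0, 1],
  [-8.4, 0.0, 0, 0, 1],
  [-8.3, -1.1, 0, 0, 1],
])

```text
time: 15.45
tool_pos: [0.5795, -0.1249, 0.2466]
tool_rot: [3.134, -0.005, 1.765]
contact_force: [0.6, 11.7, 9.8]
opening: 0.0215
grip_force: 12.0
```

move_arm([
  [-8.1, -2.1, 0, 0, 1],
  [-7.7, -3.2, 0, 0, 1],
  [-7.3, -4.2, 0, 0, 1],
  [-6.7, -5.1, 0, 0, 1],
  [-5.9, -5.9, 0, 0, 1],
  [-5.1, -6.6, 0, 0, 1],
  [-4.2, -7.2, 0, 0, 1],
  [-3.2, -7.7, 0, 0, 1],
  [-2.2, -8.1, 0, 0, 1],
  [-1.1, -8.3, 0, 0, 1],
  [0.0, -8.4, 0, 0, 1],
  [1.1, -8.3, 0, 0, 1],
])

```text
time: 16.65
tool_pos: [0.5261, -0.2037, 0.2459]
tool_rot: [-3.141, -0.001, 1.763]
contact_force: [-9.0, 1.2, 9.5]
opening: 0.0217
grip_force: 12.0
```

move_arm([
  [2.1, -8.1, 0, 0, 1],
  [3.2, -7.7, 0, 0, 1],
  [4.2, -7.3, 0, 0, 1],
  [5.1, -6.7, 0, 0, 1],
  [5.9, -5.9, 0, 0, 1],
  [6.6, -5.1, 0, 0, 1],
  [7.2, -4.2, 0, 0, 1],
  [7.7, -3.2, 0, 0, 1],
  [8.1, -2.2, 0, 0, 1],
  [8.3, -1.1, 0, 0, 1],
  [8.4, 0.0, 0, 0, 1],
  [8.3, 1.1, 0, 0, 1],
])

```text
time: 17.85
tool_pos: [0.6029, -0.2549, 0.2451]
tool_rot: [3.141, 0.0, 1.763]
contact_force: [-2.5, -1.0, 4.3]
opening: 0.0218
grip_force: 12.0
```

Run:
```python
import numpy as np
def rows(a0,step,n):
    a=np.radians(a0+step*np.arange(n+1)); p=65*np.c_[np.cos(a),np.sin(a)]
    print(a0,a0+step*n,[[x,y,0,0,1] for x,y in np.diff(p,axis=0).round(1).tolist()])
for k in range(4): rows(-79+90*k,7.5,12)
```

```text
-79 11.0 [[8.2, 2.2, 0, 0, 1], [7.9, 3.2, 0, 0, 1], [7.4, 4.2, 0, 0, 1], [6.8, 5.1, 0, 0, 1], [6.0, 6.0, 0, 0, 1], [5.2, 6.7, 0, 0, 1], [4.3, 7.3, 0, 0, 1], [3.3, 7.8, 0, 0, 1], [2.2, 8.2, 0, 0, 1], [1.1, 8.4, 0, 0, 1], [0.0, 8.5, 0, 0, 1], [-1.1, 8.4, 0, 0, 1]]
11 101.0 [[-2.2, 8.2, 0, 0, 1], [-3.2, 7.9, 0, 0, 1], [-4.2, 7.4, 0, 0, 1], [-5.1, 6.8, 0, 0, 1], [-6.0, 6.0, 0, 0, 1], [-6.7, 5.2, 0, 0, 1], [-7.3, 4.3, 0, 0, 1], [-7.8, 3.3, 0, 0, 1], [-8.2, 2.2, 0, 0, 1], [-8.4, 1.1, 0, 0, 1], [-8.5, 0.0, 0, 0, 1], [-8.4, -1.1, 0, 0, 1]]
101 191.0 [[-8.2, -2.2, 0, 0, 1], [-7.9, -3.2, 0, 0, 1], [-7.4, -4.2, 0, 0, 1], [-6.8, -5.1, 0, 0, 1], [-6.0, -6.0, 0, 0, 1], [-5.2, -6.7, 0, 0, 1], [-4.3, -7.3, 0, 0, 1], [-3.3, -7.8, 0, 0, 1], [-2.2, -8.2, 0, 0, 1], [-1.1, -8.4, 0, 0, 1], [-0.0, -8.5, 0, 0, 1], [1.1, -8.4, 0, 0, 1]]
191 281.0 [[2.2, -8.2, 0, 0, 1], [3.2, -7.9, 0, 0, 1], [4.2, -7.4, 0, 0, 1], [5.1, -6.8, 0, 0, 1], [6.0, -6.0, 0, 0, 1], [6.7, -5.2, 0, 0, 1], [7.3, -4.3, 0, 0, 1], [7.8, -3.3, 0, 0, 1], [8.2, -2.2, 0, 0, 1], [8.4, -1.1, 0, 0, 1], [8.5, -0.0, 0, 0, 1], [8.4, 1.1, 0, 0, 1]]
```

move_arm([
  [8.2, 2.2, 0, 0, 1],
  [7.9, 3.2, 0, 0, 1],
  [7.4, 4.2, 0, 0, 1],
  [6.8, 5.1, 0, 0, 1],
  [6.0, 6.0, 0, 0, 1],
  [5.2, 6.7, 0, 0, 1],
  [4.3, 7.3, 0, 0, 1],
  [3.3, 7.8, 0, 0, 1],
  [2.2, 8.2, 0, 0, 1],
  [1.1, 8.4, 0, 0, 1],
  [0.0, 8.5, 0, 0, 1],
  [-1.1, 8.4, 0, 0, 1],
])

```text
time: 19.05
tool_pos: [0.6536, -0.1789, 0.2449]
tool_rot: [-3.141, 0.001, 1.763]
contact_force: [-3.7, -2.5, 4.2]
opening: 0.0222
grip_force: 12.1
```

move_arm([
  [-2.2, 8.2, 0, 0, 1],
  [-3.2, 7.9, 0, 0, 1],
  [-4.2, 7.4, 0, 0, 1],
  [-5.1, 6.8, 0, 0, 1],
  [-6.0, 6.0, 0, 0, 1],
  [-6.7, 5.2, 0, 0, 1],
  [-7.3, 4.3, 0, 0, 1],
  [-7.8, 3.3, 0, 0, 1],
  [-8.2, 2.2, 0, 0, 1],
  [-8.4, 1.1, 0, 0, 1],
  [-8.5, 0.0, 0, 0, 1],
  [-8.4, -1.1, 0, 0, 1],
])

```text
time: 20.25
tool_pos: [0.5767, -0.1267, 0.2448]
tool_rot: [3.141, -0.002, 1.763]
contact_force: [2.6, 3.5, 3.5]
opening: 0.0215
grip_force: 12.0
```

move_arm([
  [-8.2, -2.2, 0, 0, 1],
  [-7.9, -3.2, 0, 0, 1],
  [-7.4, -4.2, 0, 0, 1],
  [-6.8, -5.1, 0, 0, 1],
  [-6.0, -6.0, 0, 0, 1],
  [-5.2, -6.7, 0, 0, 1],
  [-4.3, -7.3, 0, 0, 1],
  [-3.3, -7.8, 0, 0, 1],
  [-2.2, -8.2, 0, 0, 1],
  [-1.1, -8.4, 0, 0, 1],
  [0.0, -8.5, 0, 0, 1],
  [1.1, -8.4, 0, 0, 1],
])

```text
time: 21.45
tool_pos: [0.5256, -0.2041, 0.2448]
tool_rot: [-3.141, -0.001, 1.762]
contact_force: [2.2, 3.7, 5.1]
opening: 0.0219
grip_force: 12.1
```

move_arm([
  [2.2, -8.2, 0, 0, 1],
  [3.2, -7.9, 0, 0, 1],
  [4.2, -7.4, 0, 0, 1],
  [5.1, -6.8, 0, 0, 1],
  [6.0, -6.0, 0, 0, 1],
  [6.7, -5.2, 0, 0, 1],
  [7.3, -4.3, 0, 0, 1],
  [7.8, -3.3, 0, 0, 1],
])

```text
time: 22.25
tool_pos: [0.5689, -0.2533, 0.2444]
tool_rot: [-3.14, -0.0, 1.763]
contact_force: [-3.0, 3.6, 3.4]
opening: 0.0215
grip_force: 12.0
```

Run:
```python
import numpy as np
def rows(a0,step,n):
    a=np.radians(a0+step*np.arange(n+1)); p=65*np.c_[np.cos(a),np.sin(a)]
    print(a0,a0+step*n,[[x,y,0,0,1] for x,y in np.diff(p,axis=0).round(1).tolist()])
for k in range(18): rows(-109+20*k,4,5)
```

```text
-109 -89 [[4.3, -1.3, 0, 0, 1], [4.4, -1.0, 0, 0, 1], [4.5, -0.7, 0, 0, 1], [4.5, -0.4, 0, 0, 1], [4.5, -0.1, 0, 0, 1]]
-89 -69 [[4.5, 0.2, 0, 0, 1], [4.5, 0.6, 0, 0, 1], [4.5, 0.9, 0, 0, 1], [4.4, 1.2, 0, 0, 1], [4.3, 1.5, 0, 0, 1]]
-69 -49 [[4.2, 1.8, 0, 0, 1], [4.0, 2.1, 0, 0, 1], [3.9, 2.3, 0, 0, 1], [3.7, 2.6, 0, 0, 1], [3.5, 2.9, 0, 0, 1]]
-49 -29 [[3.3, 3.1, 0, 0, 1], [3.1, 3.3, 0, 0, 1], [2.9, 3.5, 0, 0, 1], [2.6, 3.7, 0, 0, 1], [2.3, 3.9, 0, 0, 1]]
-29 -9 [[2.1, 4.0, 0, 0, 1], [1.8, 4.2, 0, 0, 1], [1.5, 4.3, 0, 0, 1], [1.2, 4.4, 0, 0, 1], [0.9, 4.5, 0, 0, 1]]
-9 11 [[0.6, 4.5, 0, 0, 1], [0.2, 4.5, 0, 0, 1], [-0.1, 4.5, 0, 0, 1], [-0.4, 4.5, 0, 0, 1], [-0.7, 4.5, 0, 0, 1]]
11 31 [[-1.0, 4.4, 0, 0, 1], [-1.3, 4.3, 0, 0, 1], [-1.6, 4.2, 0, 0, 1], [-1.9, 4.1, 0, 0, 1], [-2.2, 4.0, 0, 0, 1]]
31 51 [[-2.5, 3.8, 0, 0, 1], [-2.7, 3.6, 0, 0, 1], [-3.0, 3.4, 0, 0, 1], [-3.2, 3.2, 0, 0, 1], [-3.4, 3.0, 0, 0, 1]]
51 71 [[-3.6, 2.7, 0, 0, 1], [-3.8, 2.5, 0, 0, 1], [-4.0, 2.2, 0, 0, 1], [-4.1, 1.9, 0, 0, 1], [-4.2, 1.6, 0, 0, 1]]
71 91 [[-4.3, 1.3, 0, 0, 1], [-4.4, 1.0, 0, 0, 1], [-4.5, 0
[... 330 characters left out ...]
0, 1], [-3.1, -3.3, 0, 0, 1], [-2.9, -3.5, 0, 0, 1], [-2.6, -3.7, 0, 0, 1], [-2.3, -3.9, 0, 0, 1]]
151 171 [[-2.1, -4.0, 0, 0, 1], [-1.8, -4.2, 0, 0, 1], [-1.5, -4.3, 0, 0, 1], [-1.2, -4.4, 0, 0, 1], [-0.9, -4.5, 0, 0, 1]]
171 191 [[-0.6, -4.5, 0, 0, 1], [-0.2, -4.5, 0, 0, 1], [0.1, -4.5, 0, 0, 1], [0.4, -4.5, 0, 0, 1], [0.7, -4.5, 0, 0, 1]]
191 211 [[1.0, -4.4, 0, 0, 1], [1.3, -4.3, 0, 0, 1], [1.6, -4.2, 0, 0, 1], [1.9, -4.1, 0, 0, 1], [2.2, -4.0, 0, 0, 1]]
211 231 [[2.5, -3.8, 0, 0, 1], [2.7, -3.6, 0, 0, 1], [3.0, -3.4, 0, 0, 1], [3.2, -3.2, 0, 0, 1], [3.4, -3.0, 0, 0, 1]]
231 251 [[3.6, -2.7, 0, 0, 1], [3.8, -2.5, 0, 0, 1], [4.0, -2.2, 0, 0, 1], [4.1, -1.9, 0, 0, 1], [4.2, -1.6, 0, 0, 1]]
```

move_arm([
  [0, 0, 0, 0, 1],
  [0, 0, 0, -0.08, 1],
  [0, 0, 0, -0.14, 1],
  [0, 0, 0, -0.14, 1],
  [0, 0, 0, -0.14, 1],
  [0, 0, 0, -0.14, 1],
  [0, 0, 0, -0.14, 1],
  [0, 0, 0, -0.14, 1],
  [0, 0, 0, -0.14, 1],
  [0, 0, 0, -0.14, 1],
], newtons=6)

```text
time: 23.25
tool_pos: [0.5683, -0.253, 0.2444]
tool_rot: [-3.141, 0.001, 0.557]
contact_force: [-1.0, 1.3, 2.5]
opening: 0.0217
grip_force: 6.0
```

move_arm([
  [0, 0, 0, -0.14, 1],
  [0, 0, 0, -0.14, 1],
  [0, 0, 0, -0.14, 1],
  [0, 0, 0, -0.14, 1],
  [0, 0, 0, -0.14, 1],
  [0, 0, 0, -0.12, 1],
  [0, 0, 0, -0.08, 1],
  [0, 0, 0, 0, 1],
])

```text
time: 24.05
tool_pos: [0.5687, -0.2528, 0.2445]
tool_rot: [3.142, 0.0, -0.338]
contact_force: [0.2, 0.8, 2.8]
opening: 0.0219
grip_force: 6.0
```

Run:
```python
import numpy as np
def rows(a0,step,n):
    a=np.radians(a0+step*np.arange(n+1)); p=65*np.c_[np.cos(a),np.sin(a)]
    print(a0,a0+step*n,[[x,y,0,0.0524,1] for x,y in np.diff(p,axis=0).round(1).tolist()])
for k in range(25): rows(-109+12*k,3,4)
```

```text
-109 -97 [[3.2, -1.0, 0, 0.0524, 1], [3.3, -0.9, 0, 0.0524, 1], [3.3, -0.7, 0, 0.0524, 1], [3.4, -0.5, 0, 0.0524, 1]]
-97 -85 [[3.4, -0.3, 0, 0.0524, 1], [3.4, -0.1, 0, 0.0524, 1], [3.4, 0.0, 0, 0.0524, 1], [3.4, 0.2, 0, 0.0524, 1]]
-85 -73 [[3.4, 0.4, 0, 0.0524, 1], [3.4, 0.6, 0, 0.0524, 1], [3.3, 0.7, 0, 0.0524, 1], [3.3, 0.9, 0, 0.0524, 1]]
-73 -61 [[3.2, 1.1, 0, 0.0524, 1], [3.2, 1.2, 0, 0.0524, 1], [3.1, 1.4, 0, 0.0524, 1], [3.0, 1.6, 0, 0.0524, 1]]
-61 -49 [[2.9, 1.7, 0, 0.0524, 1], [2.8, 1.9, 0, 0.0524, 1], [2.7, 2.0, 0, 0.0524, 1], [2.6, 2.2, 0, 0.0524, 1]]
-49 -37 [[2.5, 2.3, 0, 0.0524, 1], [2.4, 2.4, 0, 0.0524, 1], [2.3, 2.5, 0, 0.0524, 1], [2.1, 2.7, 0, 0.0524, 1]]
-37 -25 [[2.0, 2.8, 0, 0.0524, 1], [1.8, 2.9, 0, 0.0524, 1], [1.7, 3.0, 0, 0.0524, 1], [1.5, 3.0, 0, 0.0524, 1]]
-25 -13 [[1.4, 3.1, 0, 0.0524, 1], [1.2, 3.2, 0, 0.0524, 1], [1.0, 3.2, 0, 0.0524, 1], [0.9, 3.3, 0, 0.0524, 1]]
-13 -1 [[0.7, 3.3, 0, 0.0524, 1], [0.5, 3.4, 0, 0.0524, 1], [0.3, 3.4, 0, 0.0524, 1], [0.1, 3.4, 0, 0.0524, 1]]
-1 11 [[-0.0, 3.4, 0, 0.0524, 1], [-0.2, 3.4, 0, 0.0524, 1], [-0.4, 3.4, 0, 0
[... 1107 characters left out ...]
 0, 0.0524, 1], [-2.8, -1.9, 0, 0.0524, 1], [-2.7, -2.0, 0, 0.0524, 1], [-2.6, -2.2, 0, 0.0524, 1]]
131 143 [[-2.5, -2.3, 0, 0.0524, 1], [-2.4, -2.4, 0, 0.0524, 1], [-2.3, -2.5, 0, 0.0524, 1], [-2.1, -2.7, 0, 0.0524, 1]]
143 155 [[-2.0, -2.8, 0, 0.0524, 1], [-1.8, -2.9, 0, 0.0524, 1], [-1.7, -3.0, 0, 0.0524, 1], [-1.5, -3.0, 0, 0.0524, 1]]
155 167 [[-1.4, -3.1, 0, 0.0524, 1], [-1.2, -3.2, 0, 0.0524, 1], [-1.0, -3.2, 0, 0.0524, 1], [-0.9, -3.3, 0, 0.0524, 1]]
167 179 [[-0.7, -3.3, 0, 0.0524, 1], [-0.5, -3.4, 0, 0.0524, 1], [-0.3, -3.4, 0, 0.0524, 1], [-0.1, -3.4, 0, 0.0524, 1]]
179 191 [[0.0, -3.4, 0, 0.0524, 1], [0.2, -3.4, 0, 0.0524, 1], [0.4, -3.4, 0, 0.0524, 1], [0.6, -3.4, 0, 0.0524, 1]]
```

move_arm([
  [3.2, -1.0, 0, 0.05, 1],
  [3.3, -0.9, 0, 0.05, 1],
  [3.3, -0.7, 0, 0.05, 1],
  [3.4, -0.5, 0, 0.05, 1],
  [3.4, -0.3, 0, 0.05, 1],
  [3.4, -0.1, 0, 0.05, 1],
  [3.4, 0.0, 0, 0.05, 1],
  [3.4, 0.2, 0, 0.05, 1],
])

```text
time: 24.85
tool_pos: [0.5949, -0.256, 0.2444]
tool_rot: [-3.141, 0.002, 0.068]
contact_force: [-3.5, 2.7, 2.7]
opening: 0.0222
grip_force: 6.0
```

move_arm([
  [3.4, 0.4, 0, 0.05, 1],
  [3.4, 0.6, 0, 0.05, 1],
  [3.3, 0.7, 0, 0.05, 1],
  [3.3, 0.9, 0, 0.06, 1],
])

```text
time: 25.25
tool_pos: [0.6082, -0.2535, 0.2444]
tool_rot: [-3.141, 0.002, 0.278]
contact_force: [-3.2, 1.8, 2.3]
opening: 0.0219
grip_force: 6.0
```

move_arm([
  [3.2, 1.1, 0, 0.05, 1],
  [3.2, 1.2, 0, 0.05, 1],
  [3.1, 1.4, 0, 0.05, 1],
  [3.0, 1.6, 0, 0.06, 1],
])

```text
time: 25.65
tool_pos: [0.6206, -0.2483, 0.2444]
tool_rot: [-3.14, 0.002, 0.487]
contact_force: [-4.2, 1.6, 2.3]
opening: 0.0219
grip_force: 6.0
```

move_arm([
  [2.9, 1.7, 0, 0.05, 1],
  [2.8, 1.9, 0, 0.05, 1],
  [2.7, 2.0, 0, 0.05, 1],
  [2.6, 2.2, 0, 0.06, 1],
])

```text
time: 26.05
tool_pos: [0.6315, -0.2408, 0.2444]
tool_rot: [-3.14, 0.002, 0.697]
contact_force: [-3.4, 0.1, 2.4]
opening: 0.0221
grip_force: 6.0
```

move_arm([
  [2.5, 2.3, 0, 0.05, 1],
  [2.4, 2.4, 0, 0.05, 1],
  [2.3, 2.5, 0, 0.05, 1],
  [2.1, 2.7, 0, 0.06, 1],
])

```text
time: 26.45
tool_pos: [0.6408, -0.2312, 0.2444]
tool_rot: [-3.14, 0.002, 0.907]
contact_force: [-3.9, 0.2, 2.3]
opening: 0.0222
grip_force: 6.0
```

move_arm([
  [2.0, 2.8, 0, 0.05, 1],
  [1.8, 2.9, 0, 0.05, 1],
  [1.7, 3.0, 0, 0.05, 1],
  [1.5, 3.0, 0, 0.06, 1],
])

```text
time: 26.85
tool_pos: [0.6479, -0.2197, 0.2444]
tool_rot: [-3.14, 0.002, 1.117]
contact_force: [-4.1, -1.3, 2.5]
opening: 0.0224
grip_force: 6.0
```

move_arm([
  [1.4, 3.1, 0, 0.05, 1],
  [1.2, 3.2, 0, 0.05, 1],
  [1.0, 3.2, 0, 0.05, 1],
  [0.9, 3.3, 0, 0.06, 1],
])

```text
time: 27.25
tool_pos: [0.6525, -0.2072, 0.2445]
tool_rot: [-3.141, 0.002, 1.327]
contact_force: [-3.0, -2.9, 2.1]
opening: 0.0218
grip_force: 6.0
```

move_arm([
  [0.7, 3.3, 0, 0.05, 1],
  [0.5, 3.4, 0, 0.05, 1],
  [0.3, 3.4, 0, 0.05, 1],
  [0.1, 3.4, 0, 0.06, 1],
])

```text
time: 27.65
tool_pos: [0.6544, -0.1939, 0.2446]
tool_rot: [-3.141, 0.002, 1.537]
contact_force: [-1.6, -2.7, 2.2]
opening: 0.0224
grip_force: 6.0
```

move_arm([
  [0, 3.4, 0, 0.05, 1],
  [-0.2, 3.4, 0, 0.05, 1],
  [-0.4, 3.4, 0, 0.05, 1],
  [-0.6, 3.4, 0, 0.06, 1],
])

```text
time: 28.05
tool_pos: [0.6535, -0.1804, 0.2447]
tool_rot: [-3.141, 0.003, 1.747]
contact_force: [1.3, -3.4, 1.9]
opening: 0.0218
grip_force: 6.0
```

move_arm([
  [-0.7, 3.3, 0, 0.05, 1],
  [-0.9, 3.3, 0, 0.05, 1],
  [-1.1, 3.2, 0, 0.05, 1],
  [-1.2, 3.2, 0, 0.06, 1],
])

```text
time: 28.45
tool_pos: [0.6499, -0.1673, 0.2447]
tool_rot: [-3.141, 0.003, 1.957]
contact_force: [1.4, -3.4, 1.9]
opening: 0.022
grip_force: 6.0
```

move_arm([
  [-1.4, 3.1, 0, 0.05, 1],
  [-1.6, 3.0, 0, 0.05, 1],
  [-1.7, 2.9, 0, 0.05, 1],
  [-1.9, 2.8, 0, 0.06, 1],
])

```text
time: 28.85
tool_pos: [0.6436, -0.1554, 0.2448]
tool_rot: [3.142, 0.003, 2.167]
contact_force: [1.6, -1.6, 2.1]
opening: 0.0221
grip_force: 6.0
```

move_arm([
  [-2.0, 2.7, 0, 0.05, 1],
  [-2.2, 2.6, 0, 0.05, 1],
  [-2.3, 2.5, 0, 0.05, 1],
  [-2.4, 2.4, 0, 0.06, 1],
])

```text
time: 29.25
tool_pos: [0.635, -0.145, 0.245]
tool_rot: [3.141, 0.003, 2.377]
contact_force: [2.5, -1.6, 1.2]
opening: 0.0219
grip_force: 6.0
```

move_arm([
  [-2.5, 2.3, 0, 0.05, 1],
  [-2.7, 2.1, 0, 0.05, 1],
  [-2.8, 2.0, 0, 0.05, 1],
  [-2.9, 1.8, 0, 0.06, 1],
])

```text
time: 29.65
tool_pos: [0.6242, -0.1365, 0.245]
tool_rot: [-3.142, 0.003, 2.588]
contact_force: [3.9, -1.2, 1.4]
opening: 0.0219
grip_force: 6.0
```

move_arm([
  [-3.0, 1.7, 0, 0.05, 1],
  [-3.0, 1.5, 0, 0.05, 1],
  [-3.1, 1.4, 0, 0.05, 1],
  [-3.2, 1.2, 0, 0.06, 1],
])

```text
time: 30.05
tool_pos: [0.612, -0.1304, 0.245]
tool_rot: [-3.141, 0.003, 2.798]
contact_force: [2.5, -0.3, 2.3]
opening: 0.022
grip_force: 6.0
```

move_arm([
  [-3.2, 1.0, 0, 0.05, 1],
  [-3.3, 0.9, 0, 0.05, 1],
  [-3.3, 0.7, 0, 0.05, 1],
  [-3.4, 0.5, 0, 0.06, 1],
])

```text
time: 30.45
tool_pos: [0.5988, -0.1271, 0.245]
tool_rot: [-3.141, 0.003, 3.008]
contact_force: [3.6, 1.6, 2.5]
opening: 0.0219
grip_force: 6.0
```

move_arm([
  [-3.4, 0.3, 0, 0.05, 1],
  [-3.4, 0.1, 0, 0.05, 1],
  [-3.4, 0.0, 0, 0.05, 1],
  [-3.4, -0.2, 0, 0.06, 1],
])

```text
time: 30.85
tool_pos: [0.5852, -0.1265, 0.2451]
tool_rot: [-3.141, 0.003, -3.065]
contact_force: [3.0, 2.2, 2.2]
opening: 0.0219
grip_force: 6.0
```

move_arm([
  [-3.4, -0.4, 0, 0.05, 1],
  [-3.4, -0.6, 0, 0.05, 1],
  [-3.3, -0.7, 0, 0.05, 1],
  [-3.3, -0.9, 0, 0.05, 1],
])

```text
time: 31.25
tool_pos: [0.5716, -0.1289, 0.2451]
tool_rot: [-3.141, 0.002, -2.865]
contact_force: [1.5, 2.9, 1.7]
opening: 0.0217
grip_force: 6.0
```

move_arm([
  [-3.2, -1.1, 0, 0.05, 1],
  [-3.2, -1.2, 0, 0.05, 1],
  [-3.1, -1.4, 0, 0.05, 1],
  [-3.0, -1.6, 0, 0.04, 1],
])

```text
time: 31.65
tool_pos: [0.5589, -0.1341, 0.245]
tool_rot: [-3.141, 0.002, -2.675]
contact_force: [1.3, 3.6, 2.0]
opening: 0.022
grip_force: 6.0
```

move_arm([
  [-2.9, -1.7, 0, 0.04, 1],
  [-2.8, -1.9, 0, 0.04, 1],
  [-2.7, -2.0, 0, 0.04, 1],
  [-2.6, -2.2, 0, 0.04, 1],
])

```text
time: 32.05
tool_pos: [0.5476, -0.1417, 0.245]
tool_rot: [-3.142, 0.001, -2.516]
contact_force: [0.2, 3.1, 4.1]
opening: 0.0222
grip_force: 6.0
```

move_arm([
  [-2.5, -2.3, 0, 0.04, 1],
  [-2.4, -2.4, 0, 0.04, 1],
  [-2.3, -2.5, 0, 0.04, 1],
  [-2.1, -2.7, 0, 0.04, 1],
])

```text
time: 32.45
tool_pos: [0.5381, -0.1517, 0.2449]
tool_rot: [3.141, 0.001, -2.356]
contact_force: [-1.3, 4.1, 4.2]
opening: 0.0218
grip_force: 6.0
```

move_arm([
  [-2.0, -2.8, 0, 0.04, 1],
  [-1.8, -2.9, 0, 0.04, 1],
  [-1.7, -3.0, 0, 0.04, 1],
  [-1.5, -3.0, 0, 0.04, 1],
])

```text
time: 32.85
tool_pos: [0.5308, -0.1635, 0.2449]
tool_rot: [3.141, 0.001, -2.196]
contact_force: [-2.2, 3.1, 4.0]
opening: 0.0223
grip_force: 6.0
```

move_arm([
  [-1.4, -3.1, 0, 0.04, 1],
  [-1.2, -3.2, 0, 0.04, 1],
  [-1.0, -3.2, 0, 0.03, 1],
  [-0.9, -3.3, 0, 0.02, 1],
])

```text
time: 33.25
tool_pos: [0.5262, -0.1765, 0.2449]
tool_rot: [3.141, 0.0, -2.069]
contact_force: [-2.3, 3.9, 3.8]
opening: 0.022
grip_force: 6.0
```

move_arm([
  [-0.7, -3.3, 0, 0, 1],
  [-0.5, -3.4, 0, 0, 1],
  [-0.3, -3.4, 0, 0, 1],
  [-0.1, -3.4, 0, 0, 1],
])

```text
time: 33.65
tool_pos: [0.5253, -0.1854, 0.2448]
tool_rot: [3.138, -0.008, -2.078]
contact_force: [-9.9, 3.7, 8.5]
opening: 0.0218
grip_force: 6.0
```

Run:
```python
from h import *
o=monitor.observe(); print({k:np.round(v,3) for k,v in o.items()})
a=snap('wrist','w5.png')
A=cv2.resize(a[:,:,::-1],(800,600),interpolation=cv2.INTER_CUBIC)
b=snap('side','s5.png')
B0=cv2.imread('pics/s4.png')
f=lambda q:cv2.resize(q[105:185,200:280],(300,300),interpolation=cv2.INTER_CUBIC)
C=np.zeros((600,800,3),np.uint8); C[:,:500]=A[:,150:650]; C[:300,500:]=f(B0); C[300:,500:]=f(b[:,:,::-1]); cv2.imwrite('pics/w5b.png',C)
```

```text
{'time': np.float64(33.65), 'qpos': array([-0.472,  0.391,  1.399, -0.008,  1.356, -3.106]), 'qvel': array([-0.023,  0.023, -0.034, -0.019,  0.015,  0.001]), 'joint_efforts': array([-1.7000e-02, -4.1954e+01, -2.7058e+01,  2.4600e-01, -3.2780e+00,
       -3.0500e-01]), 'tool_pos': array([ 0.525, -0.185,  0.245]), 'tool_rot': array([ 3.138, -0.008, -2.078]), 'contact_force': array([-9.941,  3.715,  8.498]), 'torque': array([ 0.699,  1.713, -0.03 ]), 'grip_force': np.float64(6.0), 'opening': np.float64(0.022)}
```

View pics/w5b.png

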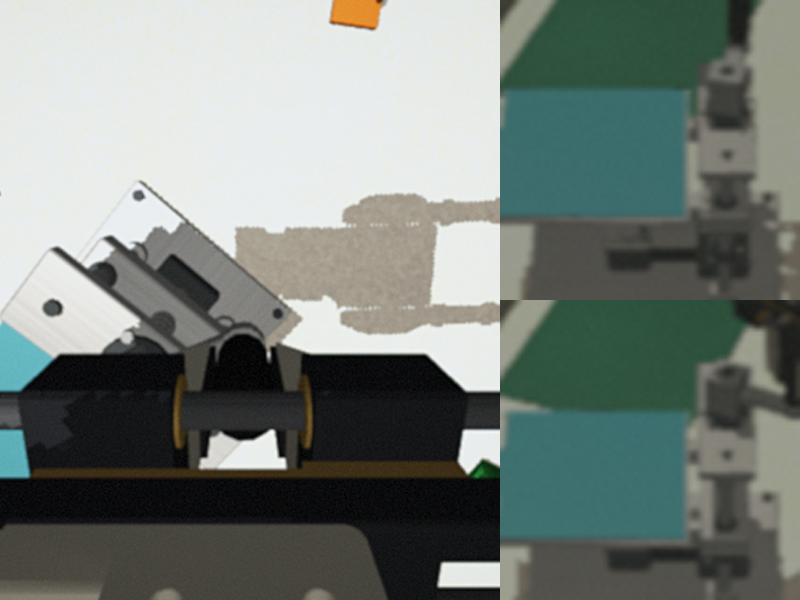

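The view shows the crank still gripped. The bed has dropped ≈6 px (≈27 mm), but joint 6 is at its limit, so this is not the stop. I'll spin the fingers back about the knob by most of a half turn.

move_arm([
  [0, 0, 0, -0.05, 1],
  [0, 0, 0, -0.1, 1],
  [0, 0, 0, -0.14, 1],
  [0, 0, 0, -0.14, 1],
  [0, 0, 0, -0.14, 1],
  [0, 0, 0, -0.14, 1],
  [0, 0, 0, -0.14, 1],
  [0, 0, 0, -0.14, 1],
  [0, 0, 0, -0.14, 1],
  [0, 0, 0, -0.14, 1],
  [0, 0, 0, -0.14, 1],
  [0, 0, 0, -0.14, 1],
])

```text
time: 34.95
tool_pos: [0.5262, -0.1858, 0.2446]
tool_rot: [-3.14, -0.008, 2.65]
contact_force: [-6.2, 1.8, 4.9]
opening: 0.0219
grip_force: 6.0
```

move_arm([
  [0, 0, 0, -0.14, 1],
  [0, 0, 0, -0.14, 1],
  [0, 0, 0, -0.14, 1],
  [0, 0, 0, -0.14, 1],
  [0, 0, 0, -0.14, 1],
  [0, 0, 0, -0.14, 1],
  [0, 0, 0, -0.1, 1],
  [0, 0, 0, 0, 1],
  [0, 0, 0, 0, 1],
])

```text
time: 35.85
tool_pos: [0.5258, -0.1862, 0.2448]
tool_rot: [-3.138, -0.006, 1.716]
contact_force: [-8.3, 0.6, 6.3]
opening: 0.0222
grip_force: 6.0
```

move_arm([
  [-1.5, 0, 0, 0, 1],
  [0, -1, 0, 0, 1],
  [0, 0, 0, 0, 1],
])

```text
time: 36.15
tool_pos: [0.5256, -0.1867, 0.2447]
tool_rot: [-3.141, -0.006, 1.715]
contact_force: [-3.8, 2.1, 3.8]
opening: 0.022
grip_force: 6.0
```

move_arm([
  [-0.6, -3.3, 0, 0, 1],
  [-0.2, -3.4, 0, 0, 1],
  [0, -3.4, 0, 0, 1],
  [0.2, -3.4, 0, 0.02, 1],
])

```text
time: 36.55
tool_pos: [0.5256, -0.2004, 0.2447]
tool_rot: [3.141, -0.006, 1.735]
contact_force: [1.9, 3.6, 1.7]
opening: 0.0224
grip_force: 6.0
```

move_arm([
  [0.6, -3.3, 0, 0.05, 1],
  [0.8, -3.3, 0, 0.05, 1],
  [1.0, -3.3, 0, 0.05, 1],
  [1.1, -3.2, 0, 0.05, 1],
])

```text
time: 36.95
tool_pos: [0.5296, -0.213, 0.2444]
tool_rot: [3.14, -0.006, 1.938]
contact_force: [7.2, 1.7, -3.1]
opening: 0.02
grip_force: 5.6
```

Run:
```python
from h import *
o=monitor.observe(); print(o['qpos'].round(3),o['contact_force'])
T=wT(o)
a=snap('wrist','w6.png')
A=cv2.resize(a[:,:,::-1],(800,600),interpolation=cv2.INTER_CUBIC)
print(proj('wrist',(.5898,-.1905,.238),T)*1.5625, proj('wrist',(.5296,-.213,.286),T)*1.5625)
cv2.imwrite('pics/w6b.png',A)
```

```text
[-0.52   0.416  1.361  0.006  1.368 -0.888] [ 7.19116586  1.69648922 -3.09200932]
[542.24341905 361.31012746] [390.95507332 421.80062326]
```

View pics/w6b.png

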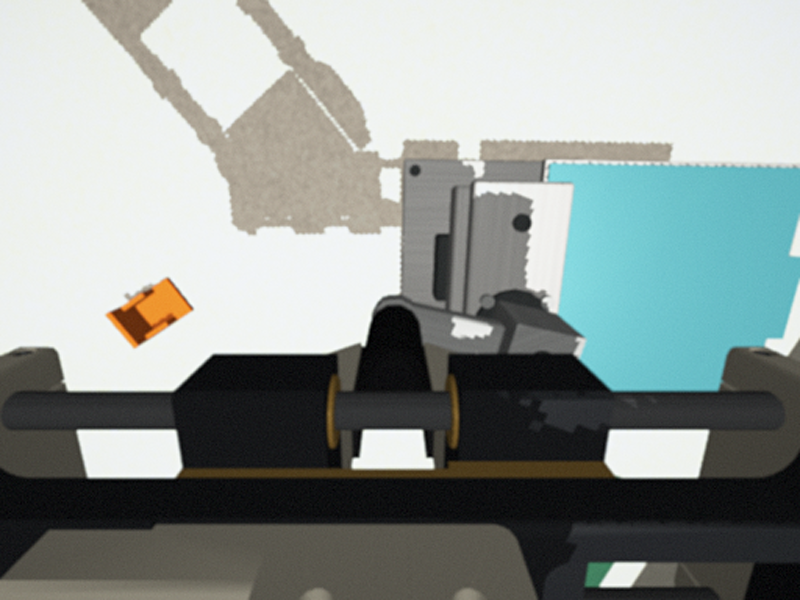

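The knob has slid forward in the pads (knob top ≈(400,330), well ahead of the finger line), so the crank resisted: probably the stop. I'll regrip it centred and confirm with a gentle push.

move_arm([
  [0, 0, 0, 0, 0.2],
  [0, 0, 0, 0, 0.2],
  [-1.8, 5, 0, 0, 0.2],
  [-1.8, 5, 0, 0, 0.2],
  [0, 0, 0, 0, 0.2],
  [0, 0, 0, 0, 1],
  [0, 0, 0, 0, 1],
  [0, 0, 0, 0, 1],
  [0, 0, 0, 0, 1],
  [0, 0, 0, 0, 1],
  [0, 0, 0, 0, 1],
], newtons=12)

```text
time: 38.1
tool_pos: [0.5256, -0.2032, 0.2449]
tool_rot: [3.14, -0.006, 1.935]
contact_force: [6.9, 1.4, -0.7]
opening: 0.0222
grip_force: 11.8
```

move_arm([
  [0, 0, 0, 0, 1],
  [0, 0, 0, 0, 1],
  [0, 0, 0, 0, 1],
])

```text
time: 38.4
tool_pos: [0.5256, -0.2032, 0.2448]
tool_rot: [3.14, -0.006, 1.935]
contact_force: [6.0, 0.5, -0.5]
opening: 0.0219
grip_force: 11.8
```

move_arm([
  [1.2, 0, 0, 0, 1],
  [0.3, -1.5, 0, 0, 1],
  [0.3, -1.5, 0, 0, 1],
])

```text
time: 38.7
tool_pos: [0.5263, -0.2062, 0.245]
tool_rot: [-3.141, -0.007, 1.935]
contact_force: [-1.5, 1.7, 5.0]
opening: 0.0224
grip_force: 11.7
```

move_arm([
  [0.3, -1.5, 0, 0, 1],
  [0.4, -1.5, 0, 0, 1],
  [0, 0, 0, 0, 1],
])

```text
time: 39.0
tool_pos: [0.5271, -0.2093, 0.2453]
tool_rot: [-3.141, -0.007, 1.934]
contact_force: [-2.3, 2.2, 7.0]
opening: 0.0217
grip_force: 11.7
```

move_arm([
  [0.6, -1.9, 0, 0, 1],
  [0.6, -1.9, 0, 0, 1],
  [0, 0, 0, 0, 1],
])

```text
time: 39.3
tool_pos: [0.5282, -0.2126, 0.2454]
tool_rot: [-3.141, -0.008, 1.935]
contact_force: [-3.5, 4.9, 8.1]
opening: 0.0212
grip_force: 11.3
```

move_arm([
  [0, 0, 0, 0, 0],
  [0, 0, 0, 0, 0],
  [-1.4, 4, 0, 0, 0],
  [-1.4, 4, 0, 0, 0],
  [0, 0, 0, -0.14, 0],
  [0, 0, 0, -0.14, 0],
  [0, 0, 0, -0.14, 0],
  [0, 0, 0, -0.14, 0],
  [0, 0, 0, -0.14, 0],
  [0, 0, 0, -0.14, 0],
  [0, 0, 0, -0.14, 0],
  [0, 0, 0, -0.14, 0],
], newtons=6)

```text
time: 40.5
tool_pos: [0.5257, -0.2047, 0.2446]
tool_rot: [-3.141, -0.006, 0.809]
contact_force: [-0.3, 0.5, -0.3]
opening: 0.0459
grip_force: 0.0
```

move_arm([
  [0, 0, 0, -0.15, 0],
  [0, 0, 0, -0.15, 0],
  [0, 0, 0, -0.15, 0],
  [0, 0, 0, 0, 0],
  [0, 0, 0, 0, 0],
  [0, 0, 0, 0, 0],
])

```text
time: 41.1
tool_pos: [0.5258, -0.2049, 0.2447]
tool_rot: [-3.141, -0.006, 0.368]
contact_force: [-0.3, 1.2, 0.1]
opening: 0.0455
grip_force: 0.1
```

Run:
```python
from h import *
o=monitor.observe(); print(o['time'],o['tool_pos'],o['tool_rot'],o['opening'],o['contact_force'])
T=wT(o); np.save('T7.npy',T); a=snap('wrist','w7.png'); t=snap('top','t7.png')
print(proj('wrist',(.5898,-.1905,.238),T)*1.5625, proj('wrist',(.5260,-.2020,.286),T)*1.5625)
A=cv2.resize(a[:,:,::-1],(800,600),interpolation=cv2.INTER_CUBIC)
B=cv2.resize(t[140:190,285:335,::-1],(250,250),interpolation=cv2.INTER_CUBIC)
C=A.copy(); C[350:,550:]=B; cv2.imwrite('pics/w7b.png',C)
```

```text
41.1 [ 0.52581696 -0.20489737  0.2446515 ] [-3.14126563 -0.00612056  0.36766793] 0.04552319070003154 [-0.28214346  1.15893619  0.07764742]
[416.21461075 205.36464593] [382.75612339 420.01751922]
```

View pics/w7b.png

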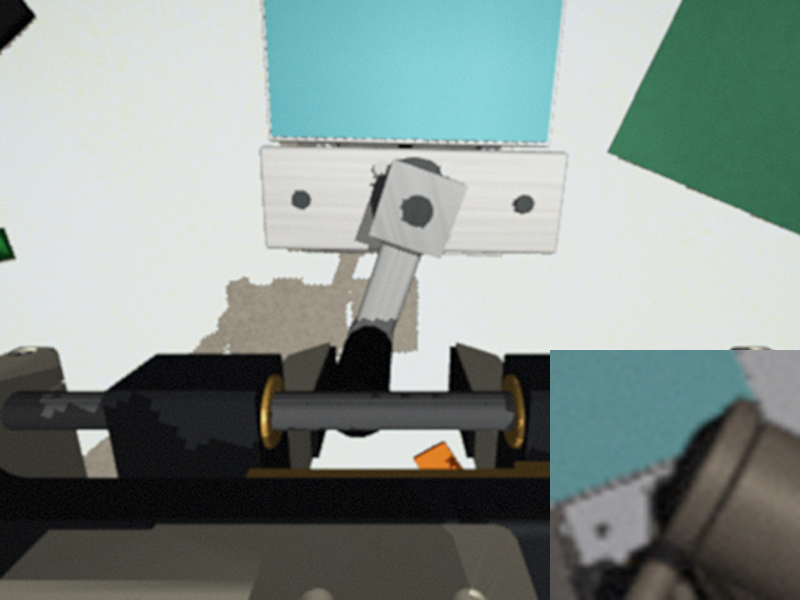

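The crank is still seated (hub hole ≈(417,210), predicted (416,205)). The knob at ≈(362,425) sits ≈8 mm behind the tool centre, near 186°. Closing tangentially now pushes it with at most 6 N, which tests the stop.

move_arm([
  [0, 0, 0, 0, 0.6],
  [0, 0, 0, 0, 0.6],
  [0, 0, 0, 0, 0.6],
  [0, 0, 0, 0, 0.6],
  [0, 0, 0, 0, 0.6],
  [0, 0, 0, 0, 0.6],
  [0, 0, 0, 0, 0.6],
  [0, 0, 0, 0, 0.6],
], newtons=6)

```text
time: 42.0
tool_pos: [0.5252, -0.203, 0.245]
tool_rot: [-3.138, -0.006, 0.366]
contact_force: [-3.5, 7.9, 6.4]
opening: 0.0224
grip_force: 6.1
```

move_arm([
  [0, -0.7, 0, 0, 0.6],
  [0, 0, 0, 0, 0.6],
  [0, 0, 0, 0, 0.6],
])

```text
time: 42.3
tool_pos: [0.5252, -0.2034, 0.245]
tool_rot: [-3.137, -0.006, 0.366]
contact_force: [-2.7, 8.8, 5.2]
opening: 0.0222
grip_force: 6.1
```

move_arm([
  [0, 1.5, 0, 0, 0.6],
  [0, 0, 0, 0, 0],
  [0, 0, 0, 0, 0],
  [0, 0, 0, 0, 0],
  [0, 0, 0, 0, -0.3],
  [0, 0, 0, 0, -0.3],
  [0, 0, 0, 0, -0.3],
  [0, 0, 8, 0, -0.3],
  [0, 0, 30, 0, -0.3],
  [0, 0, 40, 0, -0.3],
  [0, 0, 30, 0, -0.3],
  [0, 0, 0, 0, -0.3],
])

```text
time: 43.5
tool_pos: [0.5272, -0.2049, 0.3583]
tool_rot: [3.134, -0.013, 0.365]
contact_force: [0.8, -0.1, -0.1]
opening: 0.0597
grip_force: 0.0
```

move_arm([
  [-20, 0, 0, 0, -0.3],
  [-30, 0, 0, 0, -0.3],
  [0, 0, 0, 0, -0.3],
  [0, 0, 0, 0, -0.3],
])

```text
time: 43.9
tool_pos: [0.4758, -0.2043, 0.3529]
tool_rot: [3.141, -0.007, 0.364]
contact_force: [0.0, -0.2, -0.0]
opening: 0.0597
grip_force: 0.0
```

Run:
```python
from h import *
o=monitor.observe(); T=wT(o); print(o['time'],o['tool_pos'],o['contact_force']); a=snap('wrist','w8.png'); b=snap('side','s8.png')
print(proj('wrist',(.5898,-.1905,.238),T)*1.5625, proj('wrist',(.5265,-.201,.286),T)*1.5625)
A=cv2.resize(a[:,:,::-1],(800,600),interpolation=cv2.INTER_CUBIC)
f=lambda q:cv2.resize(q[95:175,200:280],(240,240),interpolation=cv2.INTER_CUBIC)
A[360:,560:]=f(b[:,:,::-1]); cv2.imwrite('pics/w8b.png',A)
```

```text
43.9 [ 0.47576987 -0.20429504  0.35293105] [ 0.03208698 -0.20767436 -0.00351628]
[437.36673719 117.79013527] [419.55526634 231.1720891 ]
```

View pics/w8b.png

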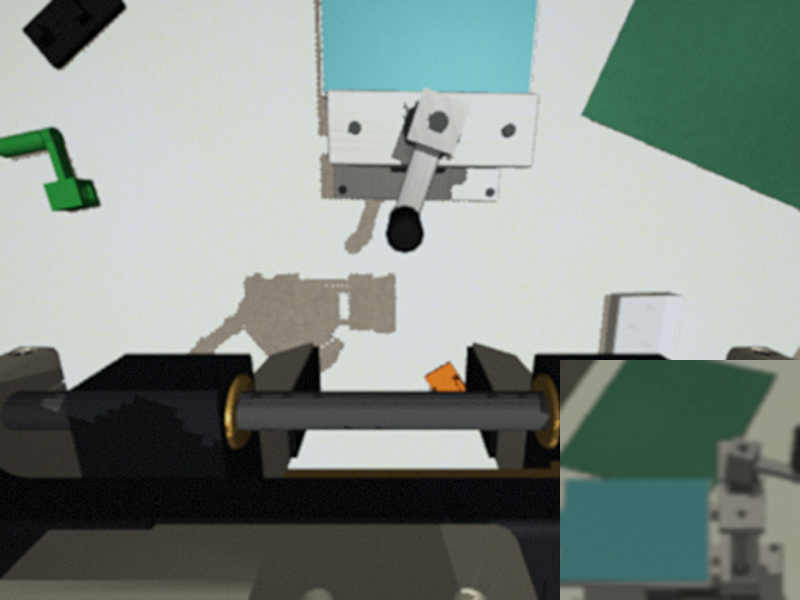

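The crank is seated (hub hole ≈(438,121), predicted (437,118)) and the knob is free at ≈(405,231). It took ≈8.8 N (0.56 N m, against 0.2 N m to turn) without moving on, so the stop is reached. Handing in.

```bash
python3 -c "
from h import *
print(workorder.hand_in())"
```

```text
the job is handed in; nothing more can be done
None
```

I handed the job in with the crank seated on the screw and let go, after it went solid at about 2.7 turns and took about 8.8 N without winding on; the hand-in gave no verdict, and the bed on its collars is judged from that feel and about 27 mm of drop in the side view.

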